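# Lock the media cabinet and put the key back

### The job

Lock the black cabinet: take the key out of its stand, feel it into the keyhole in the cabinet top until its collar sits on the lock plate, turn it clockwise (seen from above) to its stop and then back fully home, draw it out, and put it back fully down in its stand. Do not force it: the key's contact forces on the lock (push and twist together) must stay below 60 N, which a twist of some 0.3 N m against a stop already reaches. Leave the coaster, paperweight and earbud case where they are.

Things in the scene. Friction and masses are not known exactly. Their poses are not given: they have to be found in the camera images.
- key: Loose key, about 45 g. Origin: centre of its collar's underside; z up to the head, x along the width of head and bit, y through the thickness. Collar: disc 26 mm across, z 0 to 4 mm. Head: black plastic, 28 wide (x), 9 thick (y), z 4 to 42 mm; grip it across y. It works turned by half a turn too. At the start it stands upright in its stand.
- key_tip (a point): Middle of the key's lower end, 24 mm below its origin. Below the collar is a round shank 5 mm thick (key z 0 to -9 mm), then a flat steel bit 16 wide (key x), 5 thick (key y), z -9 to -24 mm.
- stand: Fixed dark steel key stand on the cabinet top, left or right half; block 50 (x) x 44 (y) x 32 mm high; origin mid underside. Its well, open at the top, is 21 (x) x 10 (y), 28 mm deep; the key stands in it bit down, collar resting on the block's top, key x along stand x (within 0.1 rad).
- stand_mouth (a point): Centre of the well's mouth, on the stand's top face, 32 mm above the cabinet top; axes as the stand. The key's origin is here when it is fully down.
- cabinet: Fixed black veneer cabinet 260 (x) x 420 (y) x 120 mm high, turned by up to 0.25 rad; origin mid underside. On its -y side hangs a steel caddy, 34 mm deep, with a silver and a slim white remote standing in it (fixed), rising up to 45 mm above the cabinet top.
- keyhole (a point): Nominal keyhole centre at the top of the steel lock plate (58 mm square, 4 mm thick, on the cabinet top), 124 mm above the table; axes as the cabinet. The real plate, keyhole and plug lie off this point by up to 5 mm along cabinet x and also up to 5 mm along y (oversized cut-out), new each time, not in this reading; they stay put during work. Fully in, the key's origin is at this height.
- plug_axis (a point): Nominal plug axis, 22 mm below keyhole (real one off likewise). The keyhole is a slot 18 long (cabinet x) by 7 mm wide (cabinet y), rims bevelled 0.5 mm, through the 4 mm plate; the same slot goes on in the plug below. The bit is clear of the plate and can turn only with the collar within 4 mm of the plate; the key can be drawn out only near the home angle.
- plug (a joint): Plug angle, rad: 0 home (start; hard stop, slot in line with the keyhole), growing clockwise from above to a hard stop at 1.2. Friction about 0.06 N m, no spring, stays where left. The key has about 0.13 rad of play each way in the plug, so it turns that much more than the plug and must go that much past its entry angle to bring the plug home, then back to draw out freely.
- coaster: Bystander: loose cork-look plastic coaster, 90 mm across, 7 mm high, in the half of the cabinet top where the stand is not; origin under its centre.
- paperweight: Bystander: loose green glass paperweight, 58 mm across, 38 mm high, in the far part of the cabinet top; origin under its centre.
- earbud_case: Bystander: loose grey hard silicone earbud case 45 x 58 x 24 mm with a wire spring clip on one end, in the far part of the cabinet top; origin under its centre.
There are look-alikes about, which are no part of the job. What is shaped like the key but red or white is not meant.

How it is judged:
On the way, in this order (a step that is already met when the one before it is completed fails the run):
1. the key is fully in the lock: its collar within 4 mm of the lock plate (z of key in the frame of keyhole between -0.006 and 0.004 m and horizontal distance between key and keyhole below 0.01 m), for 0.1 s.
2. the key, still in the lock, has turned the plug to its stop (1.12 rad or more) (value of joint plug above 1.12 rad and z of key in the frame of keyhole below 0.008 m and horizontal distance between key and keyhole below 0.01 m), for 0.05 s.
3. the key, still in the lock, has turned the plug back home (under 0.1 rad) (value of joint plug below 0.1 rad and z of key in the frame of keyhole below 0.008 m and horizontal distance between key and keyhole below 0.01 m), for 0.05 s.
4. the key is drawn out of the lock (z of key in the frame of keyhole above 0.027 m), for 0.05 s.
At the end, for the whole second after the job is handed in: The key stands released and at rest, upright within 0.1 rad, fully down in its stand (collar within 3 mm of the stand's top, within 6 mm of the well's centre), and the lock's plug is home (under 0.1 rad) (value of joint plug below 0.1 rad and horizontal distance between key and stand_mouth below 0.006 m and z of key in the frame of stand_mouth between -0.003 and 0.003 m and angle between key's own z axis and vertical below 0.1 rad and linear speed of key below 0.02 m/s); the robot touches nothing.
It fails at once if the key bears on the lock or cabinet with more than 60 N in all (contact force between key and cabinet above 60 N).
It fails at once if the coaster is moved by more than 20 mm (distance of coaster from where it was at the start of the episode above 0.02 m).
It fails at once if the paperweight is moved by more than 20 mm (distance of paperweight from where it was at the start of the episode above 0.02 m).
It fails at once if the earbud case is moved by more than 20 mm (distance of earbud_case from where it was at the start of the episode above 0.02 m).
It also fails if it takes over 72 s, if anything falls off the work surface, if the arm or the gripper's body presses on something with over 40 N, if the wrist force passes 120 N, or if a joint passes its speed limit or range.

### The arm

A 7-joint arm with a two-finger parallel gripper is mounted at the origin on the work surface. World frame = base frame: x ahead of the robot, y to its left, z up, the work surface at z = 0. Lengths are in m, angles in rad, forces in N, time in s.
With the tool pointing down it reaches from about 0.425 to 0.95 m from the base axis. Payload 4.7 kg.
Tool frame: the origin (TCP) lies at the very end of the fingers, on their centre line; the grasp point (between the pads) lies 19 mm behind it; z points along the fingers, y is the direction in which the jaws open and shut (so a half turn about z gives the same grasp; the last joint's range is limited). The gripper opens to 87 mm and grips with 3 to 60 N. Pads are 19 mm wide; open, the fingers measure 117 mm over their backs; the gripper's body (75 mm by 190 mm) begins 51 mm behind the grasp point.
Start: joints at [-1.303, 0.469, -0.049, 1.532, 0.024, 1.141, -0.082], TCP at [0.197, 0.646, 0.223] pointing down, gripper open.
Joint ranges: [-2.59, 2.59], [-0.33, 1.99], [-1.39, 1.29], [0.1, 2.45], [-1.04, 4.18], [0.21, 1.99], [-2.66, 2.66]. Speed limits (rad/s): [2.57, 2.57, 3.14, 3.14, 3.14, 3.14, 3.14].

### API

Orientations are given as a unit quaternion [x, y, z, w].
In Python, from bench import manip gives the robot as it stands.
- The arm moves only by the tool carry_out, never from a script. Its argument "increments" is a list of rows, each a list of 4 numbers: the shift along the tool's x, y, z in m, then the turn about the tool's z in degrees. In form: [[tx, ty, tz, turn], ...]. A call has exactly 10 rows; each row is the pose to reach, as a shift and turn from the pose commanded when the call began, along the tool's axes at that moment; what a row does not reach only later rows make up. A row lasts 1/8 s, in which the tool goes at most 62.5 mm and 10.7 degrees, less where a joint would pass 70% of its speed; a pose out of reach is approached as far as the arm can. A call with a gripper value outside its range is refused whole. "fingers" is the opening, from -1 (shut) to 1 (fully open), set as the call begins (left out, the last holds). The fingers move at their own pace and stop on an object; "squeeze" is the grip in N (left out, the last holds). Time passes only in rows, so rows that repeat a pose let the fingers close, or fill a call up. It gives the time, the measured TCP pose, the force and the opening at its end, in the units of the state.
- manip.observe(): the state, without advancing time (a new reading comes with each control period).
- manip.grab_frame(name): name is "side" or "top"; returns a dict with "img" (400x640x3 uint8, red, green, blue), "intrinsics" (3x3 intrinsics, pixels), "k1" (the pictures are not rectified: a ray, as slopes to the right and down, at radius r is drawn at 1 + k1 r^2 times it, then the intrinsics apply), "T" (4x4, takes a point from camera to world coordinates). Camera axes: x right, y up, looking along -z (the intrinsics and any distortion apply to the point x, -y, -z); pixel columns grow to the right and rows downward; lengths in m; the calibration is good to about 2 mm. A picture is of the moment at which its call begins. There is no depth.
- manip.close_job(): hands the job in, once; it reports no verdict.
The state is a dict: "time": time; "qpos": joint angles; "qd": joint speeds; "effort": joint torques, N m; "tcp_pos": TCP position; "tool_rot": TCP orientation; "ft_force": force on the tool from outside, world axes, zero at the start; "torque": the same for the moment, N m; "gripper_width": opening from 0.0 (shut) to 1.0 (fully open).
Only numpy, scipy, OpenCV 4.12 (cv2) and the standard library are available. Lean on these libraries where they do the work, as an engineer would, in place of code of your own. Each camera call takes 0.05 s, during which the arm holds its last target.

## Working session

There is one attempt and no reset: what is moved stays moved. The work goes in short steps, Python scripts to look and compute and a tool call to move; the robot and the scene stay as the last step left them, time stands still between calls to the robot, and variables do not carry over. Pictures are saved under pics/ and viewed, and the job is handed in when it is done.

Besides the shell and the picture viewer there is one more tool, called after ">>>" by a JSON object that holds its "name" and its "arguments". carry_out: Moves the arm, as the interface text tells. Its arguments: {"type":"object","properties":{"increments":{"type":"array","items":{"type":"array","items":{"type":"number"}}},"fingers":{"type":"number"},"squeeze":{"type":"number"}},"required":["increments"]}

```bash
ls; mkdir -p pics
python3 - <<'E'
from bench import manip
import cv2,numpy as np
s=manip.observe();print({k:np.round(v,4) for k,v in s.items()})
for n in("side","top"):
    f=manip.grab_frame(n);cv2.imwrite(f"pics/{n}0.png",f["img"][:,:,::-1]);print(n,f["intrinsics"],f["k1"],f["T"].round(4) if hasattr(f["T"],"round") else f["T"])
E
```

```text
pics
{'time': np.float64(0.0), 'qpos': array([-1.3029,  0.4695, -0.0486,  1.5337,  0.0241,  1.141 , -0.0823]), 'qd': array([-0.0017, -0.0018,  0.0003,  0.0014,  0.0011,  0.0002,  0.001 ]), 'effort': array([ 2.00000e-04, -5.07969e+01, -8.04000e-02, -2.36155e+01,
       -6.12000e-02,  3.79000e-02,  2.00000e-04]), 'tcp_pos': array([0.1972, 0.6449, 0.2215]), 'tool_rot': array([ 1.478e-01,  9.890e-01, -1.000e-03, -1.000e-04]), 'ft_force': array([-0.3618, -0.1667, -0.2586]), 'torque': array([0.0219, 0.003 , 0.022 ]), 'gripper_width': np.float64(1.0029)}
side [[395.45450592   0.         322.26735733]
 [  0.         395.45450592 202.33014249]
 [  0.           0.           1.        ]] -0.0498533020762115 [[-0.9429  0.1786 -0.2811  0.3855]
 [-0.3322 -0.4445  0.8319  0.5914]
 [ 0.0236  0.8778  0.4784  0.4383]
 [ 0.      0.      0.      1.    ]]
top [[387.10417166   0.         320.13210516]
 [  0.         387.10417166 198.53853706]
 [  0.           0.           1.        ]] -0.05093345258349909 [[-0.0101  0.9936 -0.1124  0.4843]
 [-0.9998 -0.012  -0.016   0.0572]
 [-0.0172  0.1122  0.9935  0.9201]
 [ 0.      0.      0.      1.    ]]
```

View pics/side0.png

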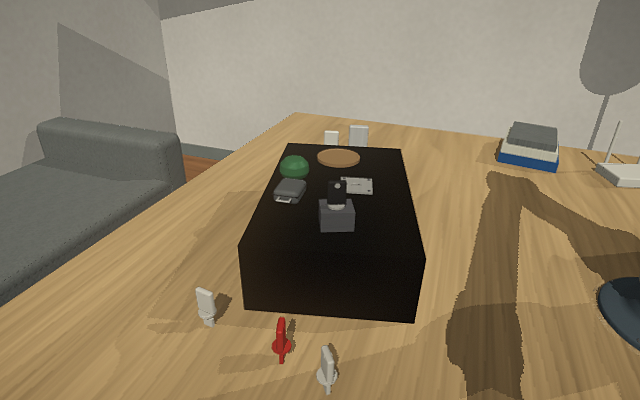

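View pics/top0.png

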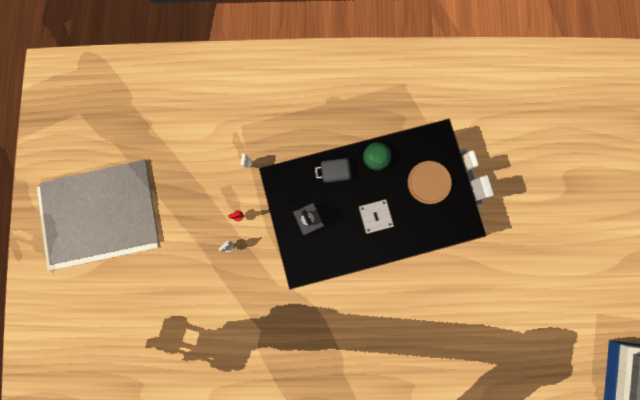

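The top view shows the black cabinet turned a bit, the stand with the black-headed key at about (308,218), the lock plate at (376,216), the coaster at (430,182), the paperweight at (377,156) and the earbud case at (335,170). There are four key-shaped things: red at (237,215), white at (246,160), white at (227,246), and the black one in the stand. The black one fits the description. I'll confirm it in enlarged crops.

Run:
```python
import cv2,numpy as np
t=cv2.imread("pics/top0.png");s=cv2.imread("pics/side0.png")
a=cv2.resize(t[185:250,270:410],None,fx=5.7,fy=5.7,interpolation=cv2.INTER_CUBIC)
b=cv2.resize(s[165:240,300:400],None,fx=7.5,fy=7.5,interpolation=cv2.INTER_CUBIC)
cv2.imwrite("pics/ct.png",a);cv2.imwrite("pics/cs.png",b)
```

```text
(no output)
```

View pics/ct.png

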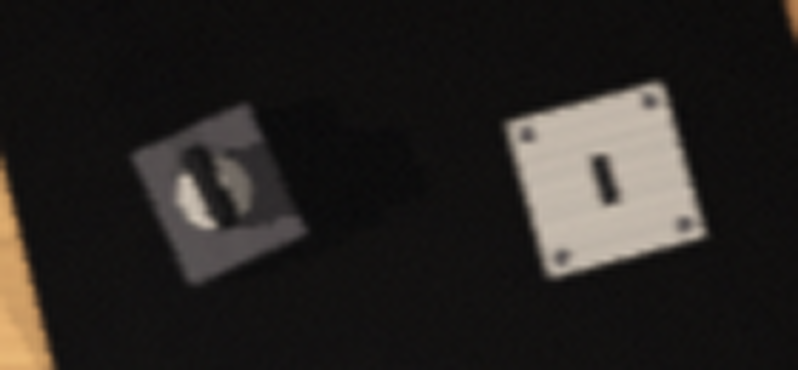

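View pics/cs.png

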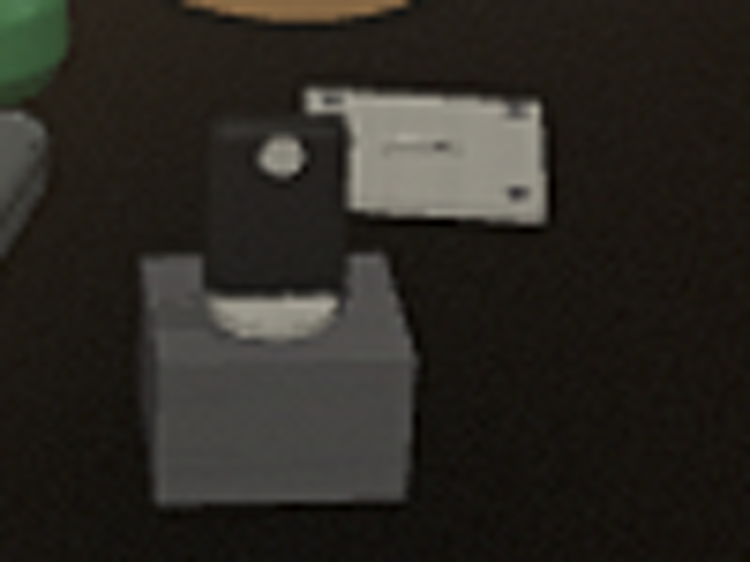

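The crop confirms the black head (key upright in the dark stand, side-crop head at (275,205)). The plate and slot are visible too, with the slot centre at top-crop (606,180). Next I'll measure.

```bash
cat > h.py <<'E'
import numpy as np,cv2
CAL={"side":(395.45450592,322.26735733,202.33014249,-0.0498533020762115),"top":(387.10417166,320.13210516,198.53853706,-0.05093345258349909)}
import json
def cal(n):
    from bench import manip
    f=manip.grab_frame(n); return f
def ray2plane(px,K,k1,T,z):
    px=np.array(px,float).reshape(-1,1,2)
    u=cv2.undistortPoints(px,np.array(K),np.array([k1,0,0,0.])).reshape(-1,2)
    d=np.c_[u[:,0],-u[:,1],-np.ones(len(u))]@np.array(T)[:3,:3].T
    o=np.array(T)[:3,3]; s=(z-o[2])/d[:,2]; return o+d*s[:,None]
def proj(P,K,k1,T):
    P=np.array(P,float).reshape(-1,3); q=(P-np.array(T)[:3,3])@np.array(T)[:3,:3]
    a=-q[:,:1]**0; x=q[:,0]/-q[:,2]; y=-q[:,1]/-q[:,2]; r=x*x+y*y; m=1+k1*r
    return np.c_[x*m*K[0][0]+K[0][2],y*m*K[1][1]+K[1][2]]
def crop(p,x0,y0,f): return (np.array(p,float)+.5)/f-.5+np.array([x0,y0])
E
python3 - <<'E'
from h import *
from bench import manip
f={n:manip.grab_frame(n) for n in("side","top")}
np.savez("cal.npz",**{n+k:f[n][k] for n in f for k in("intrinsics","k1","T")})
def W(n,p,z): return ray2plane(p,f[n]["intrinsics"],f[n]["k1"],f[n]["T"],z)
def ang(v): return np.arctan2(v[1],v[0])
c=lambda p:crop(p,270,185,5.7); s=lambda p:crop(p,300,165,7.5)
pl=W("top",c([(505,121),(662,82),(708,237),(549,278)]),.124);print("plate",pl.mean(0),[ang(pl[i]-pl[j]) for i,j in((0,1),(3,2),(0,3),(1,2))],np.linalg.norm(pl-np.roll(pl,1,0),axis=1))
sl=W("top",c([(592,157),(608,154),(621,202),(605,206)]),.124);print("slot",sl.mean(0))
st=W("top",c([(131,154),(249,102),(308,233),(193,286)]),.152);print("stand",st.mean(0),[ang(st[i]-st[j]) for i,j in((0,1),(3,2),(0,3),(1,2))],np.linalg.norm(st-np.roll(st,1,0),axis=1))
k=W("top",c([(199,150),(227,224)]),.194);print("keytop",k,k.mean(0),ang(k[0]-k[1]))
cb=W("top",[(260,168),(449,120),(486,236),(290,289)],.12);print("cab",cb,cb.mean(0),[ang(cb[i]-cb[j]) for i,j in((0,1),(3,2),(0,3),(1,2))],np.linalg.norm(cb-np.roll(cb,1,0),axis=1))
pp=W("side",s([(305,88),(541,100),(547,224)]),.124);print("side plate c",(pp[0]+pp[2])/2)
print("side slot",W("side",s([(425,148)]),.124))
kk=W("side",s([(212,120),(342,120)]),.194);print("side keytop",kk,kk.mean(0),ang(kk[0]-kk[1]))
ss=W("side",s([(141,256),(384,256),(415,360),(150,365)]),.152);print("side stand",ss.mean(0))
E
```

```text
plate [ 0.53680511 -0.04433973  0.124     ] [np.float64(1.8028079331525402), np.float64(1.8098768296231451), np.float64(0.25202825168657844), np.float64(0.2596718832146355)] [0.05866348 0.05877904 0.05825541 0.05921751]
slot [ 0.53661372 -0.04450342  0.124     ]
stand [0.53151026 0.09364682 0.152     ] [np.float64(1.9763754473625725), np.float64(1.9915352869265155), np.float64(0.43458866314918987), np.float64(0.4125849189612713)] [0.0509276  0.04507464 0.05024108 0.04395449]
keytop [[0.54338857 0.09855783 0.194     ]
 [0.51886594 0.08947773 0.194     ]] [0.53112725 0.09401778 0.194     ] 0.3546211647884207
cab [[ 0.64114128  0.19619398  0.12      ]
 [ 0.74014845 -0.20660312  0.12      ]
 [ 0.49293444 -0.27136113  0.12      ]
 [ 0.39026431  0.13329426  0.12      ]] [ 0.56612212 -0.037119    0.12      ] [np.float64(1.811817319497506), np.float64(1.8192753224146716), np.float64(0.24565561078998002), np.float64(0.25619482732598814)] [0.25864189 0.4147866  0.25555502 0.41747711]
side plate c [ 0.53568136 -0.03991424  0.124     ]
side slot [[ 0.53545494 -0.04300549  0.124     ]]
side keytop [[0.54330975 0.10191881 0.194     ]
 [0.52013413 0.09242666 0.194     ]] [0.53172194 0.09717273 0.194     ] 0.38873303571594553
side stand [0.53140841 0.09547637 0.152     ]
```

```bash
cat >> h.py <<'E'
from scipy.spatial.transform import Rotation as Rn
def st():
    from bench import manip
    s=manip.observe(); R=Rn.from_quat(s["tool_rot"]).as_matrix(); return s,R
def plan(p,yawkey=None,sel=0):
    """tool shift to reach TCP p; yawkey: key x yaw; tool y aligned to key y mod pi"""
    s,R=st(); d=R.T@(np.array(p)-s["tcp_pos"]); ty=np.arctan2(R[1,1],R[0,1])
    print("t",s["time"].round(2),"tcp",s["tcp_pos"].round(4),"tilt",np.degrees(np.arccos(-R[2,2])).round(2),"shift mm",(d*1e3).round(2),"F",s["ft_force"].round(2),"M",s["torque"].round(3),"w",round(float(s["gripper_width"]),3),"q",s["qpos"].round(2))
    ky=(ty-np.pi/2+np.pi/2)%np.pi-np.pi/2
    print("key yaw by tool",round(ky,4))
    if yawkey is not None:
        e=(yawkey-ky+np.pi/2)%np.pi-np.pi/2; print("turn deg",round(-np.degrees(e),2))
E
python3 -c "
from h import *
plan([.5312,.0945,.245],.37)"
```

```text
Traceback (most recent call last):
  File "h.py", line 24, in plan
    print("t",s["time"].round(2),"tcp",s["tcp_pos"].round(4),"tilt",np.degrees(np.arccos(-R[2,2])).round(2),"shift mm",(d*1e3).round(2),"F",s["ft_force"].round(2),"M",s["torque"].round(3),"w",round(float(s["gripper_width"]),3),"q",s["qpos"].round(2))
              ^^^^^^^^^^^^^^^
AttributeError: 'float' object has no attribute 'round'
```

```bash
sed -i 's/s\["time"\].round(2)/round(float(s["time"]),2)/' h.py
python3 -c "
from h import *
plan([.5312,.0945,.245],.37)"
```

```text
t 0.2 tcp [0.1973 0.6451 0.2219] tilt 0.07 shift mm [-480.34 -428.96  -22.55] F [-0.25 -0.    0.09] M [ 0.006 -0.001 -0.002] w 1.0 q [-1.3   0.47 -0.05  1.53  0.02  1.14 -0.08]
key yaw by tool -0.2967
turn deg -38.2
```

>>> {"name": "carry_out", "arguments": {"increments": [[-0.04,-0.036,-0.01,-4],[-0.085,-0.076,-0.02,-8],[-0.13,-0.116,-0.023,-12],[-0.175,-0.156,-0.023,-16],[-0.22,-0.196,-0.023,-20],[-0.265,-0.236,-0.023,-24],[-0.31,-0.276,-0.023,-28],[-0.355,-0.316,-0.023,-32],[-0.4,-0.356,-0.023,-36],[-0.44,-0.393,-0.023,-38.2]], "fingers": 0.2, "squeeze": 40}}

```text
time: 1.45
tcp_pos: [0.5041, 0.1389, 0.2457]
tool_rot: [-0.184, 0.983, 0.0, 0.0]
ft_force: [0.4, -0.0, 0.3]
gripper_width: 0.597
```

```bash
python3 -c "
from h import *
plan([.5312,.0945,.245],.37)"
```

```text
t 1.45 tcp [0.5041 0.1389 0.2457] tilt 0.03 shift mm [ -9.23 -51.21   0.67] F [ 0.43 -0.    0.34] M [ 0.095 -0.036 -0.017] w 0.597 q [-0.47  0.2   0.14  1.87 -0.03  1.08  1.62]
key yaw by tool 0.3706
turn deg 0.03
```

>>> {"name": "carry_out", "arguments": {"increments": [[-0.003,-0.017,0,0],[-0.006,-0.034,0,0],[-0.0092,-0.0512,0,0],[-0.0092,-0.0512,0,0],[-0.0092,-0.0512,0.01,0],[-0.0092,-0.0512,0.02,0],[-0.0092,-0.0512,0.03,0],[-0.0092,-0.0512,0.038,0],[-0.0092,-0.0512,0.038,0],[-0.0092,-0.0512,0.038,0]]}}

```text
time: 2.7
tcp_pos: [0.5305, 0.0966, 0.2077]
tool_rot: [-0.184, 0.983, 0.0, 0.0]
ft_force: [1.1, -0.4, -0.9]
gripper_width: 0.599
```

Run:
```python
from h import *
plan([.5312,.0945,.158],.37)
from bench import manip
for n,b,f in(("side",(280,120,420,240),5),("top",(255,170,395,270),5.5)):
    i=manip.grab_frame(n)["img"][:,:,::-1];cv2.imwrite(f"pics/{n}1.png",i)
    cv2.imwrite(f"pics/{n}1c.png",cv2.resize(i[b[1]:b[3],b[0]:b[2]],None,fx=f,fy=f,interpolation=cv2.INTER_CUBIC))
```

```text
t 2.7 tcp [0.5305 0.0966 0.2077] tilt 0.03 shift mm [ 0.18 -2.23 49.74] F [ 1.07 -0.38 -0.91] M [0.023 0.015 0.056] w 0.599 q [-0.4   0.26  0.17  1.88 -0.05  1.    1.73]
key yaw by tool 0.3699
turn deg -0.01
```

View pics/side1c.png

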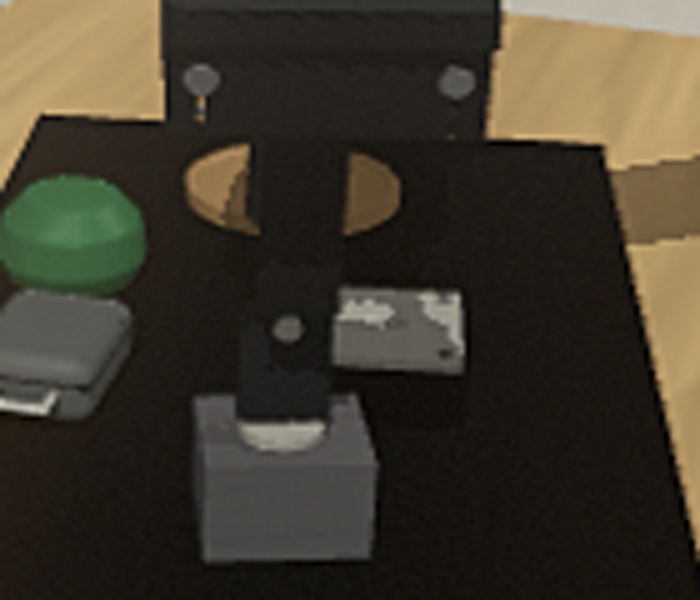

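View pics/top1c.png

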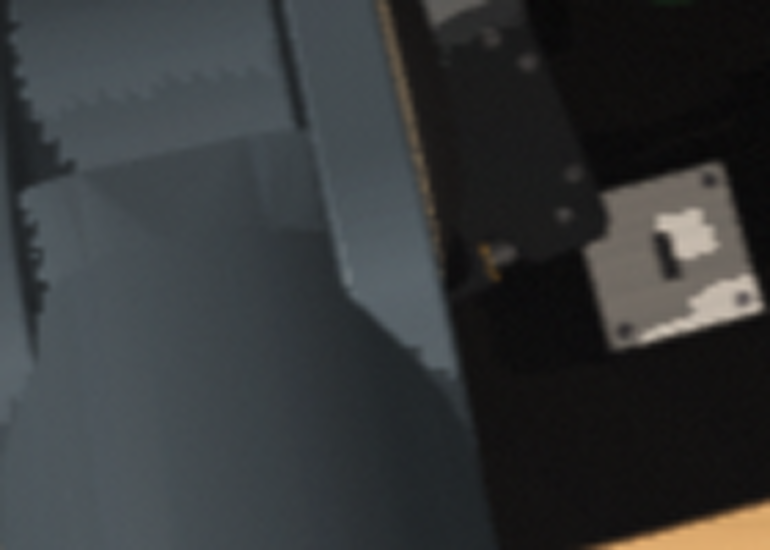

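>>> {"name": "carry_out", "arguments": {"increments": [[0,-0.002,0.005,0],[0,-0.002,0.013,0],[0,-0.002,0.021,0],[0,-0.002,0.029,0],[0,-0.002,0.037,0],[0,-0.002,0.044,0],[0,-0.002,0.049,0],[0,-0.002,0.049,0],[0,-0.002,0.049,0],[0,-0.002,0.049,0]]}}

```text
time: 4.05
tcp_pos: [0.5312, 0.0948, 0.1588]
tool_rot: [-0.184, 0.983, 0.0, 0.0]
ft_force: [-0.6, 0.5, 0.0]
gripper_width: 0.603
```

Run:
```python
from h import *
plan([.5312,.0945,.158],.37)
```

```text
t 4.05 tcp [0.5312 0.0948 0.1588] tilt 0.04 shift mm [ 0.14 -0.28  0.83] F [-0.59  0.46  0.04] M [ 0.032  0.027 -0.034] w 0.603 q [-0.39  0.32  0.16  1.93 -0.07  0.9   1.75]
key yaw by tool 0.37
turn deg -0.0
```

>>> {"name": "carry_out", "arguments": {"increments": [[0,0,0,0],[0,0,0,0],[0,0,0,0],[0,0,0,0],[0,0,0,0],[0,0,0,0],[0,0,0,0],[0,0,0,0],[0,0,0,0],[0,0,0,0]], "fingers": -1, "squeeze": 45}}

```text
time: 5.3
tcp_pos: [0.531, 0.0948, 0.1585]
tool_rot: [-0.184, 0.983, 0.0, 0.0]
ft_force: [0.0, 0.2, -0.6]
gripper_width: 0.101
```

Run:
```python
from h import *
plan([.5312,.0945,.158],.37)
```

```text
t 5.3 tcp [0.531  0.0948 0.1585] tilt 0.01 shift mm [-0.09 -0.32  0.53] F [ 0.01  0.15 -0.57] M [ 0.087 -0.04   0.022] w 0.101 q [-0.39  0.32  0.16  1.93 -0.07  0.9   1.75]
key yaw by tool 0.3699
turn deg -0.01
```

Run:
```python
from h import *
plan([.5365,-.044,.205],.247)
```

```text
t 5.3 tcp [0.531  0.0948 0.1585] tilt 0.01 shift mm [  45.04 -131.36  -46.49] F [ 0.01  0.15 -0.57] M [ 0.087 -0.04   0.022] w 0.101 q [-0.39  0.32  0.16  1.93 -0.07  0.9   1.75]
key yaw by tool 0.3699
turn deg 7.04
```

>>> {"name": "carry_out", "arguments": {"increments": [[0,0,-0.01,0],[0,0,-0.022,0],[0,0,-0.034,0],[0,0,-0.0465,0],[0.007,-0.02,-0.0465,2],[0.016,-0.046,-0.0465,4],[0.025,-0.073,-0.0465,6],[0.034,-0.1,-0.0465,7],[0.041,-0.12,-0.0465,7],[0.045,-0.1314,-0.0465,7]]}}

```text
time: 6.55
tcp_pos: [0.536, -0.0473, 0.2047]
tool_rot: [-0.121, 0.993, -0.0, -0.0]
ft_force: [0.3, -0.0, -0.9]
gripper_width: 0.103
```

Run:
```python
from h import *
plan([.5365,-.044,.160],.247)
from bench import manip
for n,b,f in(("side",(300,120,420,220),6),("top",(330,170,430,260),6)):
    i=manip.grab_frame(n)["img"][:,:,::-1];cv2.imwrite(f"pics/{n}2.png",i)
    cv2.imwrite(f"pics/{n}2c.png",cv2.resize(i[b[1]:b[3],b[0]:b[2]],None,fx=f,fy=f,interpolation=cv2.INTER_CUBIC))
```

```text
t 6.55 tcp [ 0.536  -0.0473  0.2047] tilt 0.06 shift mm [-1.3   3.11 44.65] F [ 0.34 -0.04 -0.88] M [0.054 0.03  0.018] w 0.103 q [-0.21  0.26  0.26  1.89 -0.08  1.    1.9 ]
key yaw by tool 0.243
turn deg -0.23
```

View pics/side2c.png

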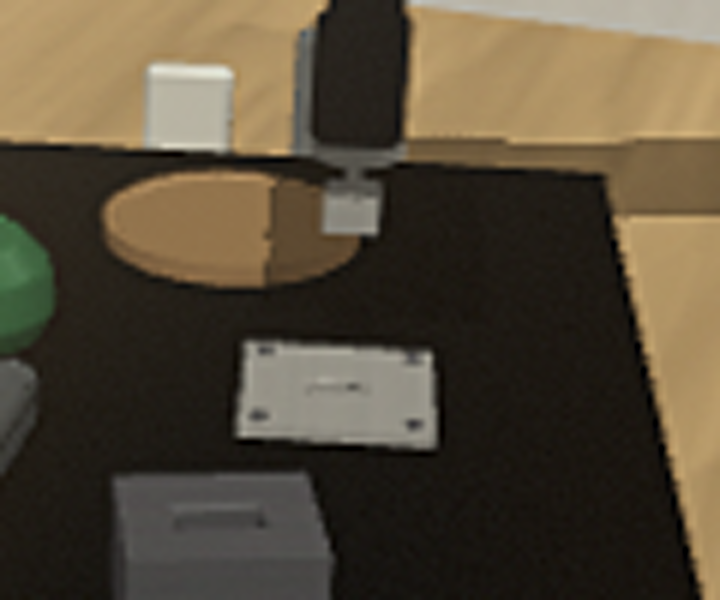

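```bash
cat >> h.py <<'E'
_c=np.load("cal.npz") if __import__("os").path.exists("cal.npz") else None
def W(n,p,z): return ray2plane(p,_c[n+"intrinsics"],_c[n+"k1"],_c[n+"T"],z)
def P(n,p): return proj(p,_c[n+"intrinsics"],_c[n+"k1"],_c[n+"T"])
E
python3 - <<'E'
from h import *
s=lambda p:crop(p,300,120,6)
b=W("side",s([(322,234),(379,236)]),.1742); m=b.mean(0)
yk=.245; u=np.array([np.cos(yk),np.sin(yk),0]);v=np.array([-u[1],u[0],0])
tip=m-v*.0025
print("bit edges",b,"len",np.linalg.norm(b[0]-b[1]),"yaw",np.arctan2(*(b[0]-b[1])[[1,0]]))
print("tip",tip,"tip-tcp in key axes",(tip-[.536,-.0473,0])@u,(tip-[.536,-.0473,0])@v)
sl=W("side",s([(307,386),(368,387)]),.124);print("slot",sl,sl.mean(0),np.linalg.norm(sl[0]-sl[1]))
pl=W("side",s([(243,340),(434,348),(438,450),(236,438)]),.124);print("plate",pl.mean(0),np.linalg.norm(pl-np.roll(pl,1,0),axis=1))
print("well",W("side",s([(175,515),(262,510),(268,527),(177,531)]),.152).mean(0))
print("stand",W("side",s([(113,478),(306,472),(332,560),(117,573)]),.152).mean(0))
# expected px of slot from top estimate
print("slot(top est) in side crop",(P("side",[.5366,-.0445,.124])-[300,120]+.5)*6-.5)
E
```

```text
bit edges [[ 0.54345359 -0.04015452  0.1742    ]
 [ 0.52749639 -0.0452099   0.1742    ]] len 0.01673884411090284 yaw 0.306805409299975
tip [ 0.53608138 -0.04510755  0.1742    ] tip-tcp in key axes 0.0006107422093186926 0.002107235370210105
slot [[ 0.54519647 -0.04074591  0.124     ]
 [ 0.5277208  -0.04714051  0.124     ]] [ 0.53645863 -0.04394321  0.124     ] 0.018608871063020265
plate [ 0.53544582 -0.04035341  0.124     ] [0.06814866 0.06025762 0.07033765 0.05853513]
well [0.53005448 0.09755509 0.152     ]
stand [0.53104929 0.09710284 0.152     ]
slot(top est) in side crop [[337.54261478 385.68009788]]
```

View pics/top2c.png

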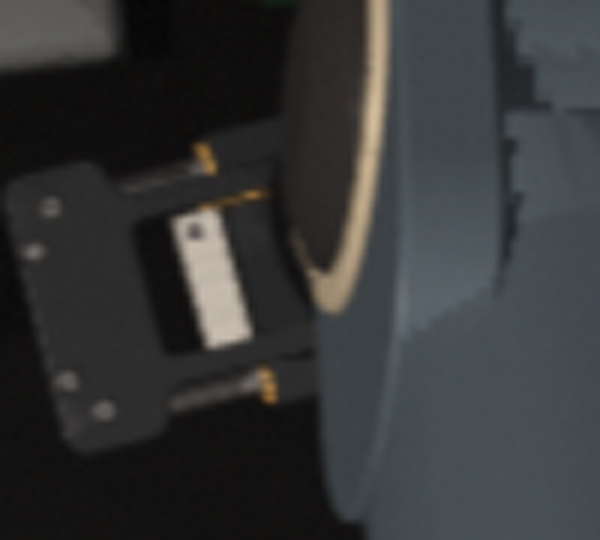

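Run:
```python
from h import *
plan([.536,-.0442,.158],.247)
```

```text
t 6.65 tcp [ 0.5362 -0.0466  0.2048] tilt 0.05 shift mm [-0.41  2.44 46.78] F [ 0.54 -0.06 -1.35] M [-0.005 -0.    -0.009] w 0.099 q [-0.21  0.26  0.26  1.89 -0.08  1.    1.9 ]
key yaw by tool 0.2434
turn deg -0.21
```

>>> {"name": "carry_out", "arguments": {"increments": [[0.0005,0,0.006,0],[0.0005,0,0.014,0],[0.0005,0,0.022,0],[0.0005,0,0.03,0],[0.0005,0,0.037,0],[0.0005,0,0.043,0],[0.0005,0,0.047,0],[0.0005,0,0.047,0],[0.0005,0,0.047,0],[0.0005,0,0.047,0]]}}

```text
time: 7.9
tcp_pos: [0.5363, -0.0442, 0.1583]
tool_rot: [-0.124, 0.992, 0.0, 0.0]
ft_force: [0.8, -0.3, -0.1]
gripper_width: 0.099
```

Run:
```python
from h import *
plan([.536,-.0442,.158],.247)
from bench import manip
for n,b,f in(("side",(325,150,385,200),12),("top",(330,170,430,260),6)):
    i=manip.grab_frame(n)["img"][:,:,::-1];cv2.imwrite(f"pics/{n}3.png",i)
    cv2.imwrite(f"pics/{n}3c.png",cv2.resize(i[b[1]:b[3],b[0]:b[2]],None,fx=f,fy=f,interpolation=cv2.INTER_CUBIC))
```

```text
t 7.9 tcp [ 0.5363 -0.0442  0.1583] tilt 0.03 shift mm [0.26 0.05 0.25] F [ 0.79 -0.3  -0.1 ] M [ 0.029  0.042 -0.03 ] w 0.099 q [-0.2   0.32  0.25  1.94 -0.1   0.89  1.92]
key yaw by tool 0.2477
turn deg 0.04
```

View pics/side3c.png

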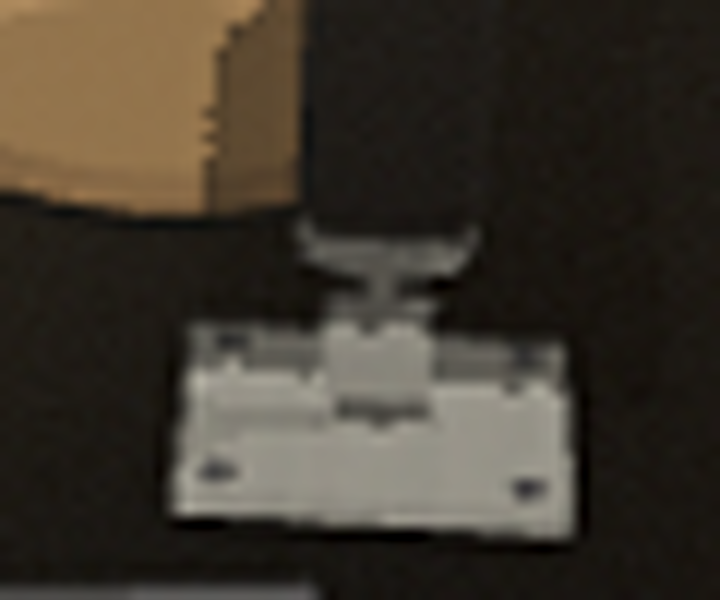

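View pics/top3c.png

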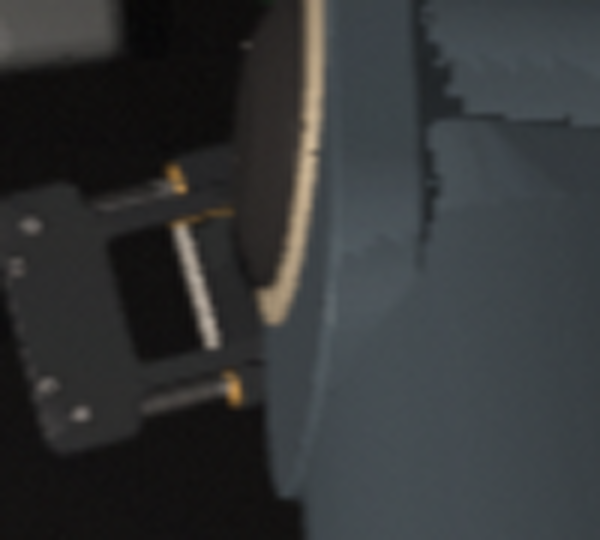

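Run:
```python
from h import *
yk=.248; u=np.array([np.cos(yk),np.sin(yk),0]);v=np.array([-u[1],u[0],0]);z=np.array([0,0,1.])
S=np.array([.5365,-.0442,.124])
f=lambda p:((P("side",p)-[325,150]+.5)*12-.5).round(1)
print("slot",f(S),"slot ends",f(S+.009*u),f(S-.009*u),"slot near/far",f(S+.0035*v),f(S-.0035*v))
b=S+.0025*v+.0038*z
print("bit bf",f(b),f(b+.008*u),f(b-.008*u),"d/du mm",f(b+.001*u)-f(b),"d/dv mm",f(b+.001*v)-f(b),"d/dz",f(b+.001*z)-f(b))
print("bit top",f(b+.015*z))
```

```text
slot [[375.7 412.8]] slot ends [[316.5 409.2]] [[434.9 416.4]] slot near/far [[375.3 422.8]] [[376.1 402.8]]
bit bf [[377.  397.3]] [[324.2 394.1]] [[430.  400.6]] d/du mm [[-6.6 -0.4]] d/dv mm [[-0.1  2.9]] d/dz [[ 0.5 -5.9]]
bit top [[383.4 307.1]]
```

>>> {"name": "carry_out", "arguments": {"increments": [[-0.0002,0,0.001,0],[-0.0002,0,0.002,0],[-0.0002,0,0.003,0],[-0.0002,0,0.0035,0],[-0.0002,0,0.004,0],[-0.0002,0,0.0045,0],[-0.0002,0,0.005,0],[-0.0002,0,0.0055,0],[-0.0002,0,0.0055,0],[-0.0002,0,0.0055,0]]}}

```text
time: 9.25
tcp_pos: [0.5363, -0.0441, 0.1525]
tool_rot: [-0.124, 0.992, 0.0, 0.0]
ft_force: [-0.7, -0.5, 0.6]
gripper_width: 0.098
```

Run:
```python
from h import *
plan([.536,-.0442,.1305],.247)
```

```text
t 9.25 tcp [ 0.5363 -0.0441  0.1525] tilt 0.0 shift mm [ 2.800e-01 -2.000e-02  2.204e+01] F [-0.73 -0.48  0.63] M [ 0.019  0.023 -0.035] w 0.098 q [-0.2   0.32  0.25  1.95 -0.1   0.88  1.92]
key yaw by tool 0.2478
turn deg 0.04
```

>>> {"name": "carry_out", "arguments": {"increments": [[0,0,0.001,0],[0,0,0.002,0],[0,0,0.003,0],[0,0,0.004,0],[0,0,0.005,0],[0,0,0.006,0],[0,0,0.007,0],[0,0,0.008,0],[0,0,0.009,0],[0,0,0.009,0]]}}

```text
time: 10.5
tcp_pos: [0.5362, -0.0441, 0.1434]
tool_rot: [-0.124, 0.992, 0.0, -0.0]
ft_force: [0.2, 0.1, -0.4]
gripper_width: 0.102
```

Run:
```python
from h import *
plan([.536,-.0442,.1305],.247)
```

```text
t 10.5 tcp [ 0.5362 -0.0441  0.1434] tilt 0.01 shift mm [ 0.26 -0.06 12.92] F [ 0.17  0.14 -0.39] M [0.037 0.059 0.048] w 0.102 q [-0.2   0.34  0.25  1.96 -0.11  0.86  1.93]
key yaw by tool 0.2478
turn deg 0.04
```

>>> {"name": "carry_out", "arguments": {"increments": [[0,0,0.0015,0],[0,0,0.003,0],[0,0,0.0045,0],[0,0,0.006,0],[0,0,0.0075,0],[0,0,0.009,0],[0,0,0.01,0],[0,0,0.011,0],[0,0,0.011,0],[0,0,0.011,0]]}}

```text
time: 11.75
tcp_pos: [0.5363, -0.0441, 0.1325]
tool_rot: [-0.124, 0.992, 0.0, 0.0]
ft_force: [-0.1, 0.3, -0.2]
gripper_width: 0.102
```

Run:
```python
from h import *
plan([.536,-.0442,.1305],.247)
```

```text
t 11.75 tcp [ 0.5363 -0.0441  0.1325] tilt 0.01 shift mm [ 0.32 -0.02  2.02] F [-0.08  0.34 -0.19] M [ 0.061  0.006 -0.01 ] w 0.102 q [-0.19  0.35  0.25  1.97 -0.11  0.84  1.93]
key yaw by tool 0.2478
turn deg 0.04
```

>>> {"name": "carry_out", "arguments": {"increments": [[0,0,0.0003,0],[0,0,0.0006,0],[0,0,0.0009,0],[0,0,0.0012,0],[0,0,0.0015,0],[0,0,0.0018,0],[0,0,0.002,0],[0,0,0.0022,0],[0,0,0.0022,0],[0,0,0.0022,0]]}}

```text
time: 13.0
tcp_pos: [0.5363, -0.0441, 0.1305]
tool_rot: [-0.124, 0.992, 0.0, 0.0]
ft_force: [-1.5, 0.2, 2.2]
gripper_width: 0.101
```

Run:
```python
from h import *
plan([.536,-.0442,.1305],.247)
```

```text
t 13.0 tcp [ 0.5363 -0.0441  0.1305] tilt 0.01 shift mm [ 0.28 -0.03 -0.03] F [-1.54  0.2   2.18] M [ 0.119  0.229 -0.02 ] w 0.101 q [-0.19  0.35  0.25  1.97 -0.11  0.83  1.93]
key yaw by tool 0.2478
turn deg 0.04
```

>>> {"name": "carry_out", "arguments": {"increments": [[0,0,-0.0005,3],[0,0,-0.0006,7],[0,0,-0.0006,11],[0,0,-0.0006,15],[0,0,-0.0006,19],[0,0,-0.0006,23],[0,0,-0.0006,27],[0,0,-0.0006,31],[0,0,-0.0006,35],[0,0,-0.0006,35]]}}

```text
time: 14.25
tcp_pos: [0.5363, -0.0441, 0.1308]
tool_rot: [0.18, 0.984, -0.0, 0.0]
ft_force: [0.1, -0.2, -0.5]
gripper_width: 0.099
```

Run:
```python
from h import *
plan([.536,-.0442,.1305],.247)
```

```text
t 14.25 tcp [ 0.5363 -0.0441  0.1308] tilt 0.02 shift mm [ 0.28 -0.19  0.26] F [ 0.09 -0.17 -0.49] M [-0.07  -0.013  0.042] w 0.099 q [-0.3   0.36  0.38  1.97 -0.18  0.84  1.39]
key yaw by tool -0.362
turn deg -34.9
```

>>> {"name": "carry_out", "arguments": {"increments": [[0,0,0,4],[0,0,0,8],[0,0,0,12],[0,0,0,16],[0,0,0,20],[0,0,0,24],[0,0,0,28],[0,0,0,32],[0,0,0,36],[0,0,0,36]]}}

```text
time: 15.5
tcp_pos: [0.5363, -0.0442, 0.1308]
tool_rot: [0.475, 0.88, -0.0, 0.0]
ft_force: [-0.5, 0.2, -0.1]
gripper_width: 0.105
```

Run:
```python
from h import *
plan([.536,-.0442,.1305],.247)
```

```text
t 15.5 tcp [ 0.5363 -0.0442  0.1308] tilt 0.02 shift mm [ 0.19 -0.25  0.3 ] F [-0.54  0.21 -0.13] M [-0.212 -0.087  0.083] w 0.105 q [-0.42  0.38  0.53  1.98 -0.26  0.85  0.84]
key yaw by tool -0.9896
turn deg -70.85
```

>>> {"name": "carry_out", "arguments": {"increments": [[0,0,0,0.5],[0,0,0,1],[0,0,0,1.5],[0,0,0,2],[0,0,0,2.5],[0,0,0,3],[0,0,0,3.5],[0,0,0,3.5],[0,0,0,3.5],[0,0,0,3.5]]}}

```text
time: 16.75
tcp_pos: [0.5362, -0.0442, 0.1309]
tool_rot: [0.502, 0.865, -0.0, -0.0]
ft_force: [0.9, -1.4, -4.4]
gripper_width: 0.102
```

Run:
```python
from h import *
import time
for i in range(1):
    plan([.536,-.0442,.1305],.247)
```

```text
t 16.75 tcp [ 0.5362 -0.0442  0.1309] tilt 0.0 shift mm [ 0.09 -0.23  0.37] F [ 0.94 -1.39 -4.39] M [-0.41  -0.217  0.021] w 0.102 q [-0.43  0.38  0.55  1.98 -0.26  0.85  0.78]
key yaw by tool -1.0525
turn deg -74.46
```

>>> {"name": "carry_out", "arguments": {"increments": [[0,0,0,0.3],[0,0,0,0.6],[0,0,0,0.9],[0,0,0,1.2],[0,0,0,1.5],[0,0,0,1.5],[0,0,0,1.5],[0,0,0,1.5],[0,0,0,1.5],[0,0,0,1.5]]}}

```text
time: 18.0
tcp_pos: [0.5362, -0.0441, 0.1309]
tool_rot: [0.514, 0.858, -0.0, -0.0]
ft_force: [1.5, -1.0, -3.3]
gripper_width: 0.1
```

Run:
```python
from h import *
plan([.536,-.0442,.1305],.247)
from bench import manip
i=manip.grab_frame("side")["img"][:,:,::-1]
plan([.536,-.0442,.1305],.247)
cv2.imwrite("pics/side4c.png",cv2.resize(i[120:200,310:410],None,fx=7,fy=7,interpolation=cv2.INTER_CUBIC))
```

```text
t 18.0 tcp [ 0.5362 -0.0441  0.1309] tilt 0.01 shift mm [ 0.06 -0.22  0.39] F [ 1.49 -0.98 -3.34] M [-0.543 -0.244 -0.014] w 0.1 q [-0.43  0.38  0.55  1.98 -0.27  0.85  0.76]
key yaw by tool -1.0787
turn deg -75.96
t 18.05 tcp [ 0.5363 -0.0441  0.1309] tilt 0.0 shift mm [ 0.06 -0.25  0.4 ] F [ 0.21 -1.74 -4.53] M [-0.539 -0.278  0.009] w 0.1 q [-0.43  0.38  0.55  1.98 -0.27  0.85  0.76]
key yaw by tool -1.0787
turn deg -75.96
```

View pics/side4c.png

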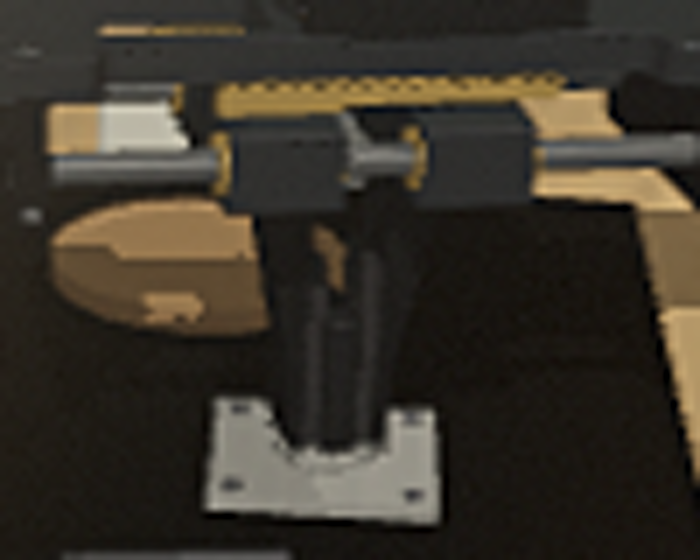

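>>> {"name": "carry_out", "arguments": {"increments": [[0,0,0,0.1],[0,0,0,0.2],[0,0,0,0.3],[0,0,0,0.4],[0,0,0,0.5],[0,0,0,0.6],[0,0,0,0.6],[0,0,0,0.6],[0,0,0,0.6],[0,0,0,0.6]]}}

```text
time: 19.3
tcp_pos: [0.5362, -0.0441, 0.1309]
tool_rot: [0.518, 0.855, 0.0, -0.0]
ft_force: [0.0, -2.4, -4.9]
gripper_width: 0.098
```

```bash
cat >> h.py <<'E'
def avg(n=6):
    from bench import manip
    F=[];M=[];E=[]
    for i in range(n):
        s=manip.observe();F.append(s["ft_force"]);M.append(s["torque"]);E.append(s["effort"][6]);manip.grab_frame("side")
    print("avg F",np.mean(F,0).round(2),"M",np.mean(M,0).round(3),"sd",np.std(M,0).round(3),"e7",np.mean(E).round(3))
E
python3 - <<'E'
from h import *
plan([.536,-.0442,.1305],.247); avg()
E
```

```text
t 19.3 tcp [ 0.5362 -0.0441  0.1309] tilt 0.01 shift mm [ 0.04 -0.25  0.39] F [ 0.04 -2.44 -4.86] M [-0.577 -0.272  0.089] w 0.098 q [-0.44  0.39  0.56  1.98 -0.27  0.85  0.75]
key yaw by tool -1.0892
turn deg -76.56
avg F [ 0.94 -1.71 -4.34] M [-0.607 -0.254  0.073] sd [0.023 0.011 0.02 ] e7 -0.06
```

>>> {"name": "carry_out", "arguments": {"increments": [[0,0,0,0.1],[0,0,0,0.2],[0,0,0,0.3],[0,0,0,0.4],[0,0,0,0.5],[0,0,0,0.6],[0,0,0,0.7],[0,0,0,0.8],[0,0,0,0.8],[0,0,0,0.8]]}}

```text
time: 20.85
tcp_pos: [0.5363, -0.0441, 0.1309]
tool_rot: [0.524, 0.852, 0.0, -0.0]
ft_force: [0.7, -2.2, -4.6]
gripper_width: 0.095
```

Run:
```python
from h import *
plan([.536,-.0442,.1305],.247); avg()
```

```text
t 20.85 tcp [ 0.5363 -0.0441  0.1309] tilt 0.01 shift mm [ 0.03 -0.3   0.41] F [ 0.74 -2.25 -4.55] M [-0.636 -0.212  0.065] w 0.095 q [-0.44  0.39  0.56  1.98 -0.27  0.85  0.74]
key yaw by tool -1.1031
turn deg -77.35
avg F [ 0.7  -2.45 -3.86] M [-0.648 -0.202  0.072] sd [0.033 0.019 0.025] e7 -0.06
```

>>> {"name": "carry_out", "arguments": {"increments": [[0,0,0,0.2],[0,0,0,0.3],[0,0,0,0.4],[0,0,0,0.5],[0,0,0,0.6],[0,0,0,0.7],[0,0,0,0.8],[0,0,0,0.9],[0,0,0,1.0],[0,0,0,1.0]]}}

```text
time: 22.4
tcp_pos: [0.5363, -0.0441, 0.1309]
tool_rot: [0.531, 0.847, 0.0, -0.0]
ft_force: [0.9, -2.8, -4.9]
gripper_width: 0.099
```

Run:
```python
from h import *
plan([.536,-.0442,.1305],.247); avg(3)
from bench import manip
f=manip.grab_frame("side")
i=f["img"][:,:,::-1]
cv2.imwrite("pics/side5c.png",cv2.resize(i[145:200,330:385],None,fx=10,fy=10,interpolation=cv2.INTER_CUBIC)*1)
j=np.clip(i.astype(float)*3,0,255).astype(np.uint8)
cv2.imwrite("pics/side5b.png",cv2.resize(j[145:200,330:385],None,fx=10,fy=10,interpolation=cv2.INTER_CUBIC)*1)
```

```text
t 22.4 tcp [ 0.5363 -0.0441  0.1309] tilt 0.0 shift mm [ 0.04 -0.28  0.41] F [ 0.89 -2.84 -4.94] M [-0.694 -0.18   0.13 ] w 0.099 q [-0.44  0.39  0.56  1.98 -0.27  0.85  0.72]
key yaw by tool -1.1206
turn deg -78.36
avg F [ 0.78 -2.74 -4.8 ] M [-0.681 -0.178  0.108] sd [0.031 0.001 0.019] e7 -0.091
```

View pics/side5b.png

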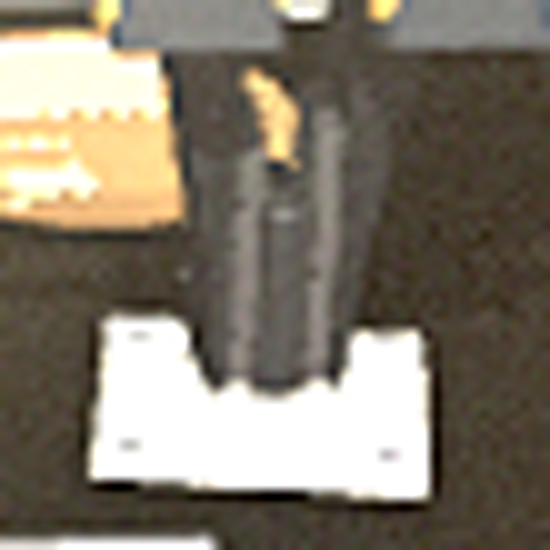

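>>> {"name": "carry_out", "arguments": {"increments": [[0,0,0,-4],[0,0,0,-10],[0,0,0,-17],[0,0,0,-24],[0,0,0,-31],[0,0,0,-38],[0,0,0,-45],[0,0,0,-52],[0,0,0,-59],[0,0,0,-64]]}}

```text
time: 23.85
tcp_pos: [0.5359, -0.0441, 0.1313]
tool_rot: [0.001, 1.0, 0.0, -0.001]
ft_force: [-1.9, -1.2, -0.8]
gripper_width: 0.103
```

Run:
```python
from h import *
plan([.536,-.0442,.1305],.247)
```

```text
t 23.85 tcp [ 0.5359 -0.0441  0.1313] tilt 0.07 shift mm [-0.15 -0.09  0.84] F [-1.89 -1.24 -0.77] M [-0.476  0.258 -0.075] w 0.103 q [-0.24  0.36  0.3   1.97 -0.14  0.84  1.71]
key yaw by tool -0.0015
turn deg -14.24
```

>>> {"name": "carry_out", "arguments": {"increments": [[0,0,0,-3],[0,0,0,-6],[0,0,0,-9],[0,0,0,-12],[0,0,0,-15],[0,0,0,-17],[0,0,0,-19],[0,0,0,-20],[0,0,0,-20],[0,0,0,-20]]}}

```text
time: 25.1
tcp_pos: [0.5362, -0.0441, 0.1311]
tool_rot: [-0.172, 0.985, 0.0, -0.0]
ft_force: [-2.7, -1.1, 4.0]
gripper_width: 0.099
```

Run:
```python
from h import *
plan([.536,-.0442,.1305],.247);avg(3)
```

```text
t 25.1 tcp [ 0.5362 -0.0441  0.1311] tilt 0.01 shift mm [0.23 0.02 0.56] F [-2.67 -1.08  4.  ] M [-0.453  0.766 -0.05 ] w 0.099 q [-0.17  0.35  0.22  1.97 -0.1   0.84  2.02]
key yaw by tool 0.3453
turn deg 5.63
avg F [-2.62 -1.98  3.5 ] M [-0.475  0.726 -0.039] sd [0.02  0.029 0.026] e7 0.051
```

>>> {"name": "carry_out", "arguments": {"increments": [[0,0,0,-0.3],[0,0,0,-0.6],[0,0,0,-0.9],[0,0,0,-1.2],[0,0,0,-1.5],[0,0,0,-1.8],[0,0,0,-1.8],[0,0,0,-1.8],[0,0,0,-1.8],[0,0,0,-1.8]]}}

```text
time: 26.5
tcp_pos: [0.5363, -0.0441, 0.1309]
tool_rot: [-0.187, 0.982, 0.0, 0.0]
ft_force: [-3.4, -2.7, 4.8]
gripper_width: 0.102
```

Run:
```python
from h import *
plan([.536,-.0442,.1305],.247);avg(3)
```

```text
t 26.5 tcp [ 0.5363 -0.0441  0.1309] tilt 0.01 shift mm [0.36 0.03 0.42] F [-3.42 -2.66  4.76] M [-0.503  0.644 -0.02 ] w 0.102 q [-0.17  0.35  0.21  1.97 -0.1   0.83  2.05]
key yaw by tool 0.3769
turn deg 7.44
avg F [-3.03 -2.11  4.59] M [-0.528  0.666 -0.037] sd [0.028 0.016 0.024] e7 0.057
```

>>> {"name": "carry_out", "arguments": {"increments": [[0,0,0,-0.3],[0,0,0,-0.6],[0,0,0,-0.9],[0,0,0,-1.2],[0,0,0,-1.5],[0,0,0,-1.5],[0,0,0,-1.5],[0,0,0,-1.5],[0,0,0,-1.5],[0,0,0,-1.5]]}}

```text
time: 27.9
tcp_pos: [0.5363, -0.0441, 0.1309]
tool_rot: [-0.2, 0.98, 0.0, 0.0]
ft_force: [-2.3, -2.3, 4.9]
gripper_width: 0.096
```

Run:
```python
from h import *
plan([.536,-.0442,.1305],.247);avg(3)
```

```text
t 27.9 tcp [ 0.5363 -0.0441  0.1309] tilt 0.0 shift mm [0.31 0.05 0.41] F [-2.33 -2.33  4.92] M [-0.517  0.524 -0.015] w 0.096 q [-0.16  0.35  0.21  1.96 -0.1   0.83  2.07]
key yaw by tool 0.4031
turn deg 8.94
avg F [-2.48 -2.5   3.85] M [-0.522  0.54  -0.059] sd [0.01  0.015 0.031] e7 0.058
```

>>> {"name": "carry_out", "arguments": {"increments": [[0,0,0,-0.3],[0,0,0,-0.6],[0,0,0,-0.9],[0,0,0,-1.2],[0,0,0,-1.5],[0,0,0,-1.5],[0,0,0,-1.5],[0,0,0,-1.5],[0,0,0,-1.5],[0,0,0,-1.5]]}}

```text
time: 29.3
tcp_pos: [0.5363, -0.0441, 0.1309]
tool_rot: [-0.213, 0.977, 0.0, 0.0]
ft_force: [-2.9, -2.4, 4.9]
gripper_width: 0.096
```

Run:
```python
from h import *
plan([.536,-.0442,.1305],.247);avg(4)
from bench import manip
f=manip.grab_frame("side")
i=f["img"][:,:,::-1]
cv2.imwrite("pics/side6.png",i)
j=np.clip(i.astype(float)*2,0,255).astype(np.uint8)
cv2.imwrite("pics/side6b.png",cv2.resize(j[145:200,330:385],None,fx=10,fy=10,interpolation=cv2.INTER_CUBIC)*1)
```

```text
t 29.3 tcp [ 0.5363 -0.0441  0.1309] tilt 0.01 shift mm [0.3  0.03 0.43] F [-2.87 -2.44  4.88] M [-0.517  0.573 -0.112] w 0.096 q [-0.16  0.35  0.2   1.96 -0.09  0.83  2.09]
key yaw by tool 0.4292
turn deg 10.44
avg F [-2.2  -2.53  4.63] M [-0.56   0.535 -0.106] sd [0.027 0.028 0.014] e7 0.123
```

View pics/side6b.png

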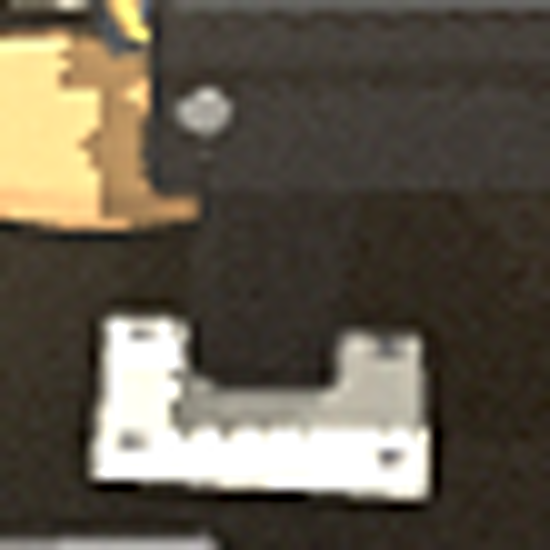

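>>> {"name": "carry_out", "arguments": {"increments": [[0,0,0,1.5],[0,0,0,3],[0,0,0,4.5],[0,0,0,6],[0,0,0,7.5],[0,0,0,9],[0,0,0,10.2],[0,0,0,10.2],[0,0,0,10.2],[0,0,0,10.2]]}}

```text
time: 30.8
tcp_pos: [0.5363, -0.0441, 0.1309]
tool_rot: [-0.125, 0.992, 0.0, 0.0]
ft_force: [0.1, -0.0, -0.6]
gripper_width: 0.096
```

Run:
```python
from h import *
plan([.536,-.0442,.1305],.247);avg(3)
```

```text
t 30.8 tcp [ 0.5363 -0.0441  0.1309] tilt 0.01 shift mm [ 0.32 -0.03  0.44] F [ 0.1  -0.04 -0.61] M [0.011 0.011 0.029] w 0.096 q [-0.19  0.35  0.24  1.97 -0.11  0.83  1.93]
key yaw by tool 0.2512
turn deg 0.24
avg F [ 0.12  0.23 -0.23] M [0.031 0.011 0.006] sd [0.014 0.019 0.017] e7 0.0
```

Everything is relaxed, with no load on the key. Drawing out, first 9 mm with a check.

>>> {"name": "carry_out", "arguments": {"increments": [[0,0,-0.001,0],[0,0,-0.002,0],[0,0,-0.003,0],[0,0,-0.004,0],[0,0,-0.005,0],[0,0,-0.006,0],[0,0,-0.007,0],[0,0,-0.008,0],[0,0,-0.009,0],[0,0,-0.009,0]]}}

```text
time: 32.2
tcp_pos: [0.5363, -0.0441, 0.14]
tool_rot: [-0.125, 0.992, 0.0, 0.0]
ft_force: [-0.4, 1.0, -0.3]
gripper_width: 0.099
```

Run:
```python
from h import *
plan([.536,-.0442,.1305],.247)
```

```text
t 32.2 tcp [ 0.5363 -0.0441  0.14  ] tilt 0.01 shift mm [ 0.34 -0.02  9.49] F [-0.43  1.   -0.31] M [0.018 0.018 0.011] w 0.099 q [-0.19  0.34  0.24  1.96 -0.11  0.85  1.93]
key yaw by tool 0.2513
turn deg 0.24
```

Now up another 65 mm, to TCP z ≈ 0.205.

>>> {"name": "carry_out", "arguments": {"increments": [[0,0,-0.004,0],[0,0,-0.009,0],[0,0,-0.015,0],[0,0,-0.022,0],[0,0,-0.03,0],[0,0,-0.039,0],[0,0,-0.048,0],[0,0,-0.057,0],[0,0,-0.065,0],[0,0,-0.065,0]]}}

```text
time: 33.45
tcp_pos: [0.5367, -0.0441, 0.2057]
tool_rot: [-0.125, 0.992, -0.0, 0.001]
ft_force: [0.5, -0.1, -0.8]
gripper_width: 0.096
```

Run:
```python
from h import *
plan([.5312,.0948,.205],.37)
from bench import manip
f=manip.grab_frame("side")
i=f["img"][:,:,::-1]
cv2.imwrite("pics/side7.png",i)
cv2.imwrite("pics/side7c.png",cv2.resize(i[120:220,300:420],None,fx=6,fy=6,interpolation=cv2.INTER_CUBIC)*1)
```

```text
t 33.45 tcp [ 0.5367 -0.0441  0.2057] tilt 0.08 shift mm [-29.2  135.94   0.68] F [ 0.47 -0.12 -0.78] M [ 0.041 -0.007  0.052] w 0.096 q [-0.21  0.26  0.26  1.89 -0.08  1.    1.91]
key yaw by tool 0.2513
turn deg -6.8
```

View pics/side7c.png

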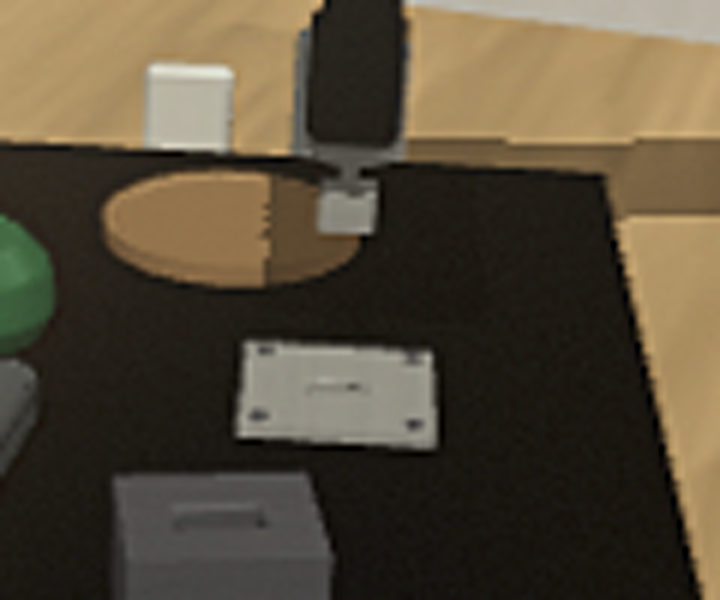

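>>> {"name": "carry_out", "arguments": {"increments": [[-0.002,0.01,0,-1],[-0.005,0.025,0,-2],[-0.009,0.043,0,-4],[-0.013,0.061,0,-6],[-0.017,0.079,0,-7],[-0.021,0.097,0,-7.5],[-0.025,0.115,0,-7.5],[-0.028,0.13,0,-7.5],[-0.0292,0.1358,0,-7.5],[-0.0292,0.1358,0,-7.5]]}}

```text
time: 34.75
tcp_pos: [0.5308, 0.0948, 0.2049]
tool_rot: [-0.19, 0.982, -0.0, -0.0]
ft_force: [0.1, -0.1, -0.3]
gripper_width: 0.099
```

Run:
```python
from h import *
plan([.5312,.0948,.180],.385)
from bench import manip
f=manip.grab_frame("side")
i=f["img"][:,:,::-1]
cv2.imwrite("pics/side8.png",i)
cv2.imwrite("pics/side8c.png",cv2.resize(i[130:230,290:410],None,fx=6,fy=6,interpolation=cv2.INTER_CUBIC)*1)
```

```text
t 34.75 tcp [0.5308 0.0948 0.2049] tilt 0.01 shift mm [-0.37 -0.18 24.88] F [ 0.09 -0.13 -0.28] M [0.055 0.005 0.024] w 0.099 q [-0.39  0.26  0.17  1.89 -0.05  1.    1.75]
key yaw by tool 0.3825
turn deg -0.14
```

View pics/side8c.png

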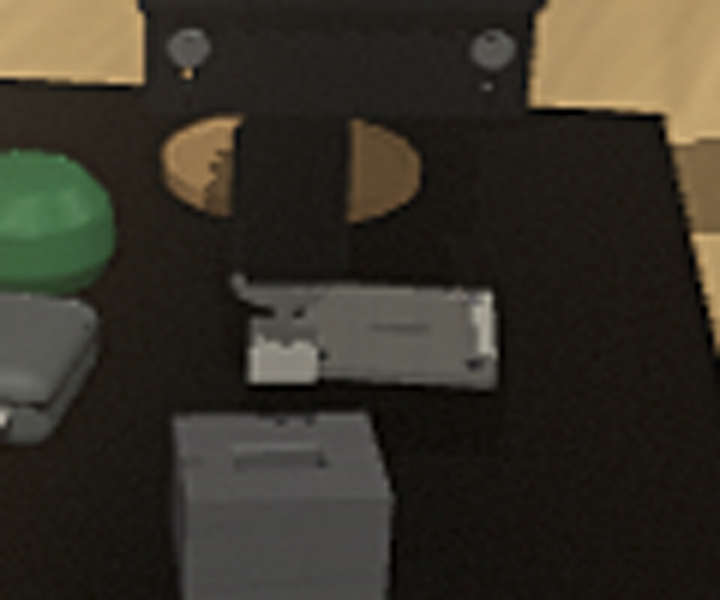

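Run:
```python
from h import *
s=lambda p:crop(p,290,130,6)
yk=.3825; u=np.array([np.cos(yk),np.sin(yk),0]);v=np.array([-u[1],u[0],0])
b=W("side",s([(247,382),(319,385)]),.1744); tip=b.mean(0)-v*.0025
w=W("side",s([(235,443),(323,449),(328,466),(235,465)]),.152).mean(0)
stc=W("side",s([(173,417),(368,411),(393,495),(178,503)]),.152).mean(0)
print(b,np.arctan2(*(b[0]-b[1])[[1,0]]),tip,w,stc,"well-tip in key x,y mm",((w-tip)@u*1e3),(w-tip)@v*1e3,((stc-tip)@u*1e3),(stc-tip)@v*1e3)
```

```text
[[0.53823707 0.10178533 0.1744    ]
 [0.52149087 0.09671928 0.1744    ]] 0.2937661745925376 [0.53079707 0.09693297 0.1744    ] [0.53091954 0.09514409 0.152     ] [0.53146079 0.09505113 0.152     ] well-tip in key x,y mm -0.5540692450906487 -1.7053150066672633 -0.08662806348044497 -1.9935680034766523
```

>>> {"name": "carry_out", "arguments": {"increments": [[0,0,0.004,0],[0,0,0.008,0],[0,0,0.012,0],[0,0,0.016,0],[0,0,0.02,0],[0,0,0.0215,0],[0,0,0.023,0],[0,0,0.0245,0],[0,0,0.0255,0],[0,0,0.0255,0]]}}

```text
time: 36.05
tcp_pos: [0.5308, 0.0947, 0.1794]
tool_rot: [-0.19, 0.982, 0.0, -0.0]
ft_force: [-0.5, -0.3, -0.4]
gripper_width: 0.096
```

Run:
```python
from h import *
plan([.5312,.0948,.1585],.385)
```

```text
t 36.05 tcp [0.5308 0.0947 0.1794] tilt 0.01 shift mm [-0.46 -0.07 20.88] F [-0.48 -0.28 -0.42] M [ 0.067  0.062 -0.017] w 0.096 q [-0.39  0.29  0.16  1.91 -0.06  0.94  1.75]
key yaw by tool 0.3822
turn deg -0.16
```

The tip is 3 mm into the well without contact. Continuing.

>>> {"name": "carry_out", "arguments": {"increments": [[0,0,0.002,0],[0,0,0.004,0],[0,0,0.006,0],[0,0,0.008,0],[0,0,0.01,0],[0,0,0.012,0],[0,0,0.014,0],[0,0,0.016,0],[0,0,0.0175,0],[0,0,0.0175,0]]}}

```text
time: 37.3
tcp_pos: [0.5307, 0.0947, 0.1618]
tool_rot: [-0.19, 0.982, 0.0, -0.0]
ft_force: [-0.4, 1.0, 0.7]
gripper_width: 0.101
```

Run:
```python
from h import *
plan([.5312,.0948,.1585],.385)
```

```text
t 37.3 tcp [0.5307 0.0947 0.1618] tilt 0.02 shift mm [-0.51 -0.08  3.28] F [-0.39  0.98  0.68] M [ 0.073  0.014 -0.017] w 0.101 q [-0.38  0.31  0.16  1.93 -0.06  0.9   1.76]
key yaw by tool 0.3821
turn deg -0.16
```

>>> {"name": "carry_out", "arguments": {"increments": [[0,0,0.0006,0],[0,0,0.0012,0],[0,0,0.0018,0],[0,0,0.0022,0],[0,0,0.0026,0],[0,0,0.003,0],[0,0,0.0033,0],[0,0,0.0035,0],[0,0,0.0035,0],[0,0,0.0035,0]]}}

```text
time: 38.55
tcp_pos: [0.5308, 0.0947, 0.1585]
tool_rot: [-0.19, 0.982, 0.0, 0.0]
ft_force: [-0.7, 0.2, 1.7]
gripper_width: 0.101
```

Run:
```python
from h import *
plan([.5312,.0948,.1585],.385);avg(3)
```

```text
t 38.55 tcp [0.5308 0.0947 0.1585] tilt 0.01 shift mm [-0.41 -0.07  0.01] F [-0.68  0.24  1.72] M [0.037 0.081 0.036] w 0.101 q [-0.38  0.32  0.16  1.93 -0.06  0.9   1.76]
key yaw by tool 0.3822
turn deg -0.16
avg F [-0.49  0.09  0.75] M [ 0.014  0.124 -0.002] sd [0.017 0.03  0.036] e7 -0.0
```

Contact is just felt with the collar on the block. Releasing.

>>> {"name": "carry_out", "arguments": {"increments": [[0,0,0,0],[0,0,0,0],[0,0,0,0],[0,0,0,0],[0,0,0,0],[0,0,0,0],[0,0,0,0],[0,0,0,0],[0,0,0,0],[0,0,0,0]], "fingers": 0.1}}

```text
time: 39.95
tcp_pos: [0.5308, 0.0947, 0.1584]
tool_rot: [-0.19, 0.982, 0.0, -0.0]
ft_force: [0.7, 0.3, -0.6]
gripper_width: 0.546
```

>>> {"name": "carry_out", "arguments": {"increments": [[0,0,-0.004,0],[0,0,-0.01,0],[0,0,-0.018,0],[0,0,-0.028,0],[0,0,-0.038,0],[0,0,-0.05,0],[0,0,-0.065,0],[0,0,-0.08,0],[0,0,-0.095,0],[0,0,-0.11,0]]}}

```text
time: 41.2
tcp_pos: [0.5308, 0.0947, 0.2696]
tool_rot: [-0.19, 0.982, 0.0, 0.0]
ft_force: [0.3, -0.1, 0.6]
gripper_width: 0.552
```

>>> {"name": "carry_out", "arguments": {"increments": [[0,0.02,0,0],[0,0.05,0,0],[0,0.09,0,0],[0,0.13,0,0],[0,0.17,0,0],[0,0.21,0,0],[0,0.25,0,0],[0,0.28,0,0],[0,0.3,0,0],[0,0.3,0,0]]}}

```text
time: 42.45
tcp_pos: [0.4183, 0.3741, 0.2685]
tool_rot: [-0.191, 0.982, 0.0, -0.0]
ft_force: [0.2, -1.3, -0.5]
gripper_width: 0.551
```

Run:
```python
from h import *
plan([.5312,.0948,.1585],.385)
from bench import manip
f=manip.grab_frame("side")
i=f["img"][:,:,::-1]
cv2.imwrite("pics/side9.png",i)
cv2.imwrite("pics/side9c.png",cv2.resize(i[130:240,270:400],None,fx=5.4,fy=5.4,interpolation=cv2.INTER_CUBIC)*1)
i=manip.grab_frame("top")["img"][:,:,::-1]
cv2.imwrite("pics/top9c.png",cv2.resize(i[110:290,230:510],None,fx=2.8,fy=2.8,interpolation=cv2.INTER_CUBIC))
cv2.imwrite("pics/top9k.png",cv2.resize(i[185:250,270:410],None,fx=5.7,fy=5.7,interpolation=cv2.INTER_CUBIC))
```

```text
t 42.45 tcp [0.4183 0.3741 0.2685] tilt 0.02 shift mm [ 9.0000e-02 -3.0122e+02  1.0997e+02] F [ 0.24 -1.32 -0.51] M [ 0.044  0.076 -0.034] w 0.551 q [-0.79  0.25 -0.02  1.75  0.    1.15  1.15]
key yaw by tool 0.3846
turn deg -0.03
```

View pics/side9c.png

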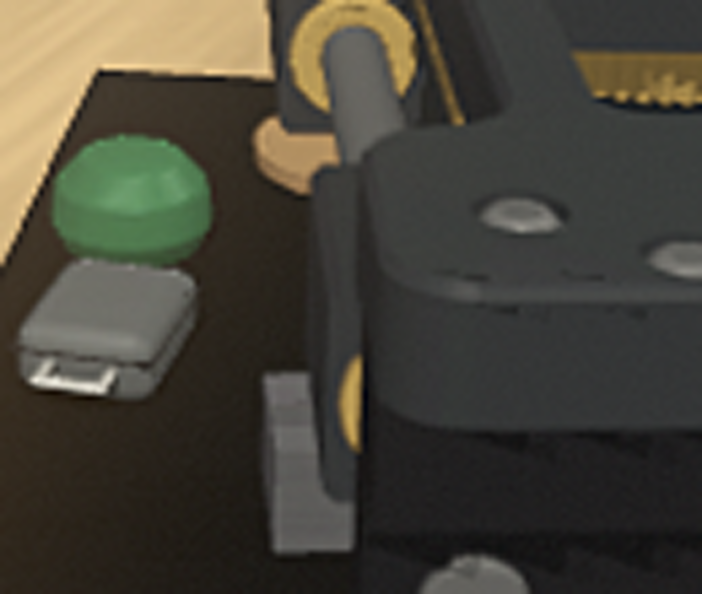

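View pics/top9k.png

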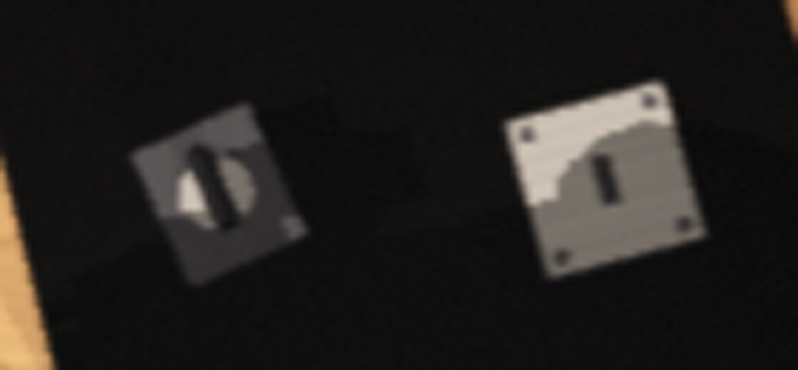

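View pics/top9c.png

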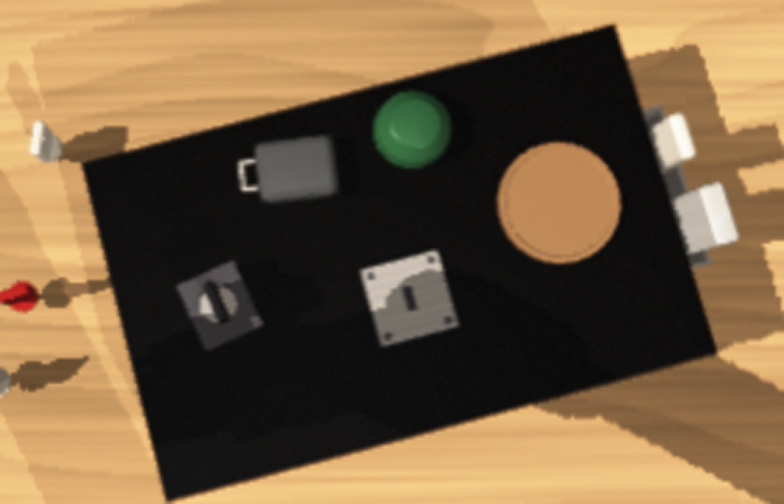

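>>> {"name": "carry_out", "arguments": {"increments": [[0.014,0.02,0,0],[0.028,0.04,0,0],[0.042,0.06,0,0],[0.056,0.08,0,0],[0.07,0.1,0,0],[0.084,0.12,0,0],[0.098,0.14,0,0],[0.112,0.16,0,0],[0.13,0.19,0,0],[0.13,0.19,0,0]]}}

```text
time: 43.8
tcp_pos: [0.2261, 0.5014, 0.2686]
tool_rot: [-0.191, 0.982, 0.0, -0.0]
ft_force: [0.6, 0.1, -0.5]
gripper_width: 0.551
```

Run:
```python
from h import *
plan([.5312,.0948,.1585],.385)
from bench import manip
i=manip.grab_frame("side")["img"][:,:,::-1]
cv2.imwrite("pics/side10c.png",cv2.resize(i[165:240,300:400],None,fx=7.5,fy=7.5,interpolation=cv2.INTER_CUBIC)*1)
```

```text
t 43.8 tcp [0.2261 0.5014 0.2686] tilt 0.04 shift mm [-130.2  -491.42  109.76] F [ 0.59  0.09 -0.54] M [ 0.025 -0.001 -0.041] w 0.551 q [-1.09  0.23 -0.16  1.77  0.04  1.14  0.69]
key yaw by tool 0.3848
turn deg -0.01
```

View pics/side10c.png

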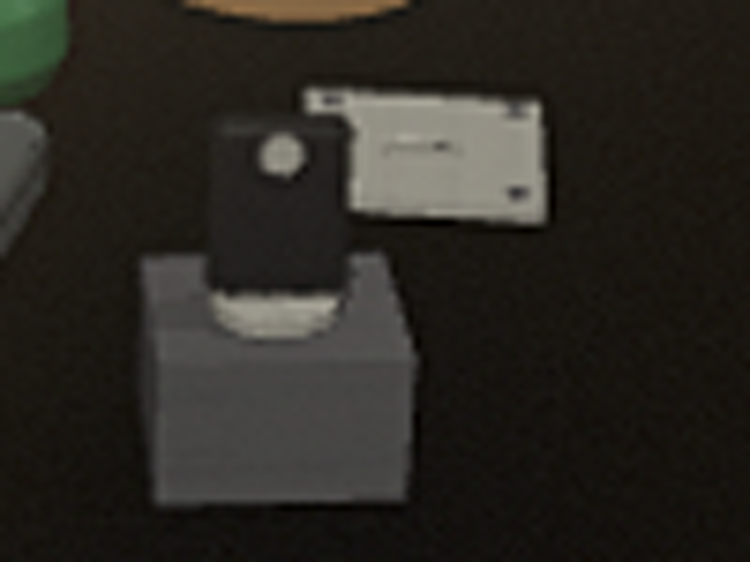

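The key stands as it did at the start: head at (278,205), collar on the block at (278,315). The bystanders look unmoved. Handing in.

```bash
python3 -c "
from bench import manip
print(manip.close_job())"
```

```text
the job is handed in; nothing more can be done
None
```

I locked the cabinet with the black key and put the key back in its stand, then handed the job in at about 44 s of the 72 s allowed. Handing in reported no verdict, so everything below rests on my own checks.

- **Insertion:** The key went into the keyhole on the first try. The collar seated with a push of about 2 N.
- **Clockwise turn:** I turned the key about 78.5° until the twist rose above the plug's friction, to about 0.11 N m.
- **Turn back:** I turned it back past its entry angle until the home stop was felt, again at about 0.11 N m. Both stops came 1–2° later than the nominal play suggests. I put that down to play and give, but I had no direct reading of the plug angle.
- **Forces on the lock:** Wrist forces stayed around 6 N or less at every check, and twists at about 0.13 N m or less. These were spot readings of the wrist force after each move, so peaks during a move were not seen.
- **Draw-out and return:** The key came out of the lock without load. It went down into the stand until contact was just felt, and I released it there.
- **Last pictures:** The key stands upright with its collar on the stand, at its starting spot to within about a pixel. The slot still looks lined up with the keyhole. The coaster, paperweight and earbud case look unmoved by eye; I did not measure them. The arm is clear.

One disagreement along the way: the side camera placed the raised key about 2 mm further along y than the arm's own readings. I took this as calibration error. The free fit in both the lock and the stand bore that out.

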